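# Open the finds carton and set out the juglet

## Robot

A 7-joint arm with a two-finger parallel gripper is mounted at the origin on the work surface. World frame = base frame: x ahead of the robot, y to its left, z up, the work surface at z = 0. Lengths are in mm, angles in rad, forces in N, time in s.
With the tool pointing down it reaches from about 400 to 850 mm from the base axis. Payload 10.4 kg.
Tool frame: the origin (TCP) lies at the very end of the fingers, on their centre line; the grasp point (between the pads) lies 19 mm behind it (bot.hold_point_z is the distance from the TCP to the grasp point, in mm); z points along the fingers, y is the line along which they close (so a half turn about z gives the same grasp; the last joint's range is limited). The gripper opens to 87 mm and grips with 3 to 60 N. Pads are 19 mm wide; open, the fingers measure 117 mm over their backs; the gripper's body (75 mm by 190 mm) begins 51 mm behind the grasp point.
Start: joints at [1.139, 0.332, -0.065, 1.46, 0.022, 1.35, -0.088], TCP at [248.468, -573.515, 190.276] pointing down, gripper open.
Joint ranges: [-2.6, 2.6], [-0.5, 2.12], [-1.47, 1.34], [0.16, 2.42], [-1.27, 4.41], [0.06, 2.06], [-2.6, 2.6]. Speed limits (rad/s): [2.22, 2.22, 2.79, 2.79, 3.14, 3.14, 3.14].

## Interface

Orientations are given as a unit quaternion [x, y, z, w].
In Python, from bench import bot gives the robot as it stands. Calls block until the motion is done:
- bot.reach(position, orientation): joint-space move of the TCP to a pose.
- bot.move_linear(position, orientation=None, v=150): straight line of the TCP; orientation=None keeps the orientation; v is the mean speed in mm/s.
- bot.movej(angles): joint-space move.
- bot.grip(opening, force=None): opening from 0.0 (shut) to 1.0 (fully open); force is the grip in N (None keeps the last); returns when the fingers have stopped.
- bot.pause(seconds).
- bot.inverse_kinematics(position, orientation): joint angles nearest the present ones, or None.
- bot.grab_frame(name): name is "side" or "top" or "wrist"; returns the picture (400x640x3 uint8, red, green, blue); there is no depth.
- bot.camera_model(name): a dict with "camera_matrix" (3x3 intrinsics, pixels), "camera_from_world" (4x4, takes a point from world to camera coordinates). Camera axes: x right, y down, z forward; pixel columns grow to the right and rows downward; lengths in mm; the calibration is good to about 2 mm. A picture is of the moment at which its call begins: read the wrist's pose just before it. camera_model takes no time and is no camera call; for the wrist camera it gives the pose at the moment of the call.
A pose or a line that the arm cannot do raises bot.PlanningError and nothing moves.
- bot.sign_off(): hands the job in; it is judged then, once.
Trained networks look in the newest picture that a camera, given by its name, has taken for a name from the list of things; names that differ only in an ending like _2 or _b are one class to them, and where a whole thing is asked for, a point or a joint stands for the part that bears it (a point fixed in the world has none). Each returns a list of dicts, best first, with "confidence" (0 to 1); they miss things now and then, are a little off and sometimes report something else, mostly with a low value. They report only what shows in the picture. A call takes as long as a camera call. They do not tell look-alikes from the thing itself.
- bot.look_for(camera, label): "extent" ([left, top, width, height] in pixels, round what is visible of it).
- bot.silhouettes(camera, label): "pixels" (400x640 bool, what is visible of it) and "extent" ([left, top, width, height] in pixels, round what is visible of it).
Readings, each from a call of its own:
- bot.get_t(): time.
- bot.get_qpos(): joint angles.
- bot.get_dq(): joint speeds.
- bot.get_joint_torque(): joint torques, N m.
- bot.get_tcp_pos(): TCP position.
- bot.get_eef_rot(): TCP orientation.
- bot.get_ft_force(): force on the tool from outside, world axes, zero at the start.
- bot.get_ft_torque(): the same for the moment, N m.
- bot.get_gripper_width(): opening from 0.0 (shut) to 1.0 (fully open).
- bot.get_grip_force(): force on a finger pad.
Only numpy, scipy, OpenCV 4.12 (cv2) and the standard library are available. Lean on these libraries where they do the work, as an engineer would, in place of code of your own. Each camera call takes 0.05 s, during which the arm holds its last target. There are 200 camera calls.

## Task

Fold both flaps of the cardboard finds carton well back, so that they lean outwards and stay so, while the contents are still in it. Then take out the small necked clay juglet (not the plain cone-shaped loom weight, which stays in its cell) and stand it upright on the cork mat in the white enamel tray, wholly on the mat. Set it down gently, without dropping it, let go, and leave the weight, brush, bottle and jar where they are.

Things in the scene. Friction and masses are not known exactly. Their poses are not given: they have to be found in the camera images.
- stand: Plywood sloped stand under the carton, fixed to the bench, plates 150 by 160 mm; level frame, origin on the bench under its middle, z up, x away from the robot at yaw 0, with the low edge at -x. The carton's origin is 45 mm above this origin, turned by -0.5236 rad about y
- carton: Open-topped cardboard carton fixed on the stand, leaning 30 deg so its top faces up and towards the stand's -x. Frame C: origin under its floor's centre, z out of the opening. 130 (x) by 140 (y) by 90 (z) mm, walls and floor 5. A 4 mm divider at y=0, up to z=79, makes a left (+y) and right (-y) cell 63 mm wide; foam strips 28 mm high leave the middle 52 mm of x free for the piece in each
- flap_left (a joint): Angle of the left (+y) cardboard flap, 128 (along the hinge) by 68.5 by 4 mm: 0 closed over its cell, 1.571 square to the carton's top, up to 2.4 folded back outwards. Stiff crease: stays where it is left (0.04 N m). Hinge line along C's x at y=+70, z=90 mm; the free edge, at y=0 when closed, moves up and out
- flap_right (a joint): Angle of the right (-y) cardboard flap, 128 (along the hinge) by 68.5 by 4 mm: 0 closed over its cell, 1.571 square to the carton's top, up to 2.4 folded back outwards. Stiff crease: stays where it is left (0.04 N m). Hinge line along C's x at y=-70, z=90 mm; the free edge, at y=0 when closed, moves up and out
- flap_left_tab (a point): Grip point on the left flap's pull tab: card 22 mm wide (along the hinge), 4 thick, standing 32 mm square up from the flap's outer face at its free edge, at x=+30 mm in C. The point is 22 mm above the outer face, 10 below the tab's top; from the hinge line 66.5 mm along the flap and 26 along its normal. Axes: C's when closed; z is the flap's normal
- flap_right_tab (a point): Grip point on the right flap's pull tab: card 22 mm wide (along the hinge), 4 thick, standing 32 mm square up from the flap's outer face at its free edge, at x=-30 mm in C. The point is 22 mm above the outer face, 10 below the tab's top; from the hinge line 66.5 mm along the flap and 26 along its normal. Axes: C's when closed; z is the flap's normal
- juglet: Terracotta juglet, 77 mm high, about 90 g, round about its z axis; origin at the centre of its foot, z up through the mouth. Foot 42 mm across, belly 48 mm (12 to 30 mm up), narrowing to a 24 mm neck from 48 to 70 mm up, lip 32 mm at the top. Starts in one cell of the carton, leaning with it, its top 8 mm below the rim
- weight: Terracotta loom weight, a plain blunt cone 50 mm high, 48 mm across below and 26 mm at the top; origin at the centre of its base, z up. Starts in the other cell and stays there
- tray: White enamel tray with a dark rim, fixed to the bench, 220 (x) by 280 (y) by 35 mm, floor and walls 4 mm; origin under its centre, z up
- mat_top (a point): Centre of the top face of a square cork mat 90 by 90 by 6 mm fixed in the tray, 10 mm above the bench; axes as the tray's (x, y along the mat's edges)
- brush: Brush with a blue handle, about 180 mm long, lying in the tray beside the mat along its x; origin under its middle. Leave alone
- wash_bottle: White plastic wash bottle, 54 mm across, 140 mm high, standing on the bench; origin at the centre of its foot. Leave alone
- jar: Glass jar with a white cap, 56 mm across, 75 mm high, standing on the bench; origin at the centre of its foot. Leave alone
There are look-alikes about, which are no part of the job. There is more than one size of the stand; the job needs the larger.

How it is judged:
By the outcome, as a careful person would: the job done as asked, in the order asked, and still so for the second after the job is handed in, with the robot touching nothing.
It also fails if it takes over 72 s, if anything falls off the work surface, if the arm or the gripper's body presses on something with over 40 N, if the wrist force passes 120 N, or if a joint passes its speed limit or range.

## Working session

There is one attempt and no reset: what is moved stays moved. The work goes in short steps, each a Python script; the robot and the scene stay as the last script left them, time stands still between calls to the robot, and variables do not carry over. Pictures are saved under pics/ and viewed, at most 10 in all, crops included, and the job is handed in when it is done.

```bash
mkdir -p pics; ls
python3 - <<'E'
from bench import bot
import cv2,numpy as np
ims=[]
for c in("top","side"):
    im=bot.grab_frame(c); cv2.imwrite(f"pics/{c}0.png",im[:,:,::-1])
    m=bot.camera_model(c); print(c,np.round(m["camera_matrix"],1).tolist(),np.round(m["camera_from_world"],3).tolist())
    for l in("stand","carton","flap_left","flap_right","flap_left_tab","flap_right_tab","juglet","weight","tray","brush","wash_bottle","jar"):
        print(l,[(np.round(d["extent"]).tolist(),round(d["confidence"],2)) for d in bot.look_for(c,l)])
print(bot.get_t())
E
```

```text
pics
top [[453.8, 0.0, 319.8], [0.0, 453.8, 200.4], [0.0, 0.0, 1.0]] [[-0.002, -1.0, -0.002, -3.54], [-0.972, 0.002, -0.235, 586.792], [0.235, 0.002, -0.972, 1128.471], [0.0, 0.0, 0.0, 1.0]]
stand [([194.0, 260.0, 62.0, 58.0], 0.97), ([200.0, 162.0, 70.0, 66.0], 0.82)]
carton [([200.0, 169.0, 62.0, 58.0], 0.77), ([196.0, 264.0, 54.0, 51.0], 0.61)]
flap_left [([196.0, 274.0, 27.0, 38.0], 0.95), ([200.0, 173.0, 28.0, 50.0], 0.8)]
flap_right [([197.0, 172.0, 33.0, 50.0], 0.65), ([225.0, 179.0, 30.0, 46.0], 0.62), ([216.0, 277.0, 27.0, 39.0], 0.6)]
flap_left_tab [([197.0, 170.0, 33.0, 56.0], 0.96), ([199.0, 274.0, 22.0, 38.0], 0.94)]
flap_right_tab [([224.0, 178.0, 31.0, 50.0], 0.81), ([219.0, 279.0, 20.0, 41.0], 0.8), ([340.0, 138.0, 111.0, 85.0], 0.25)]
juglet []
weight []
tray [([338.0, 138.0, 112.0, 81.0], 0.66), ([402.0, 147.0, 23.0, 65.0], 0.36)]
brush [([400.0, 150.0, 28.0, 64.0], 0.77), ([199.0, 168.0, 29.0, 56.0], 0.27)]
wash_bottle [([318.0, 133.0, 19.0, 31.0], 0.85)]
jar [([298.0, 226.0, 22.0, 28.0], 0.61)]
side [[516.8, 0.0, 327.4], [0.0, 516.8, 199.8], [0.0, 0.0, 1.0]] [[-0.
[... 194 characters left out ...]
.79)]
carton [([213.0, 227.0, 96.0, 102.0], 0.87), ([228.0, 247.0, 63.0, 62.0], 0.73), ([328.0, 287.0, 75.0, 80.0], 0.72)]
flap_left [([226.0, 246.0, 65.0, 63.0], 0.95), ([338.0, 302.0, 52.0, 56.0], 0.74)]
flap_right [([252.0, 228.0, 56.0, 58.0], 0.97), ([355.0, 285.0, 50.0, 55.0], 0.95)]
flap_left_tab [([339.0, 306.0, 51.0, 52.0], 0.67), ([227.0, 248.0, 66.0, 64.0], 0.61), ([338.0, 227.0, 24.0, 38.0], 0.22)]
flap_right_tab [([356.0, 290.0, 47.0, 47.0], 0.82), ([253.0, 229.0, 58.0, 58.0], 0.81)]
juglet []
weight []
tray [([273.0, 143.0, 106.0, 82.0], 0.95)]
brush [([308.0, 162.0, 59.0, 18.0], 0.81)]
wash_bottle [([258.0, 174.0, 25.0, 47.0], 0.64)]
jar [([335.0, 224.0, 27.0, 39.0], 0.64)]
1.3
```

View pics/top0.png

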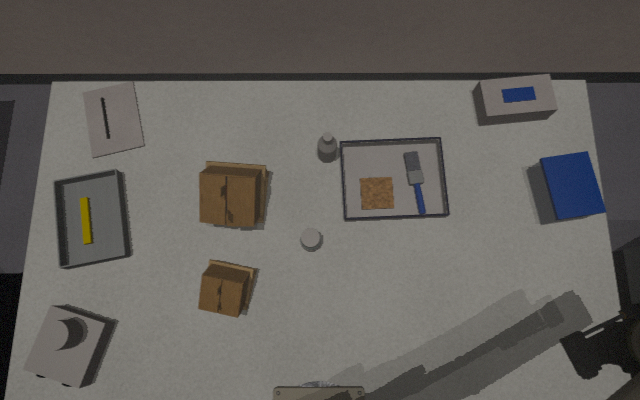

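View pics/side0.png

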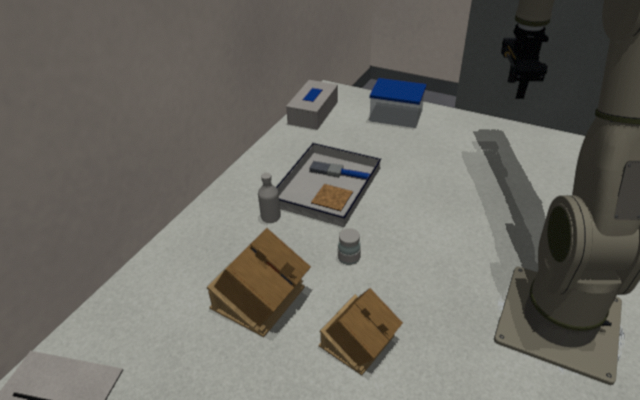

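Candidates for the carton: large one at top (233,195) / side (258,280), small one at top (228,290) / side (362,328). By the description, the larger one (far) is mine. I also see a mat at top (377,193) in the white tray; the grey tray at (92,218) is a look-alike. Next I fit the poses.

```bash
cat > h.py <<'E'
from bench import bot
import cv2,numpy as np
from scipy.spatial.transform import Rotation as R
from scipy.optimize import minimize
def T(rot,p): M=np.eye(4);M[:3,:3]=rot.as_matrix();M[:3,3]=p;return M
def proj(m,P):
    P=np.atleast_2d(P);c=P@m["camera_from_world"][:3,:3].T+m["camera_from_world"][:3,3]
    q=c@np.array(m["camera_matrix"]).T;return q[:,:2]/q[:,2:]
def ray_z(m,uv,z):
    M=np.array(m["camera_from_world"]);Rm,t=M[:3,:3],M[:3,3];o=-Rm.T@t
    uv=np.atleast_2d(uv);d=np.c_[uv,np.ones(len(uv))]@np.linalg.inv(m["camera_matrix"]).T@Rm
    return o+d*((z-o[2])/d[:,2])[:,None]
def C_of(p): # stand x,y,yaw -> carton frame
    return T(R.from_euler("z",p[2]),[p[0],p[1],0])@T(R.from_euler("y",-0.5236),[0,0,45])
def ap(M,P): return np.atleast_2d(P)@M[:3,:3].T+M[:3,3]
def box(x,y,z): return np.array([[a,b,c] for a in x for b in y for c in z],float)
def flapF(s,a): # s=+1 left,-1 right: flap frame in C, hinge origin; along (y inwards), normal z
    return T(R.from_euler("x",-s*a),[0,s*70,90])
def flap_pts(s,a=0.0):
    F=flapF(s,a)
    pl=box([-64,64],sorted([0,-s*68.5]),[0,4]); tb=box([s*30-11,s*30+11],sorted([-s*64.5,-s*68.5]),[4,36])
    return ap(F,pl),ap(F,tb)
def hullmask(m,sets,S=1):
    im=np.zeros((400*S,640*S),np.uint8)
    for P in sets: cv2.fillConvexPoly(im,cv2.convexHull(np.round((proj(m,P)+.5)*S*16).astype(np.int32)),1,shift=4)
    return im
def iou_cost(p,obs,ang=(0,0)):
    C=C_of(p);c=0
    for m,s,mask in obs:
        S=mask.shape[0]//400
        h=hullmask(m,[ap(C,q) for q in flap_pts(s,ang[0 if s>0 else 1])],S)>0
        c+=1-(h&mask).sum()/max(1,(h|mask).sum())
    return c/len(obs)
def up(mask,S=4): return cv2.resize(mask.astype(np.float32),None,fx=S,fy=S,interpolation=cv2.INTER_LINEAR)>.5
def overlay(im,m,p,ang=(0,0),S=1):
    C=C_of(p);o=cv2.resize(im[:,:,::-1],None,fx=S,fy=S,interpolation=cv2.INTER_CUBIC)
    for s,col,a in((1,(0,255,0),ang[0]),(-1,(255,0,255),ang[1])):
        for q in flap_pts(s,a): cv2.polylines(o,[cv2.convexHull(np.round(proj(m,ap(C,q))*S).astype(np.int32))],True,col,1)
    cv2.polylines(o,[cv2.convexHull(np.round(proj(m,ap(C,box([-65,65],[-70,70],[0,90])))*S).astype(np.int32))],True,(255,255,0),1)
    return o
E
python3 - <<'E'
from h import *
obs=[];ims={}
guess={"top":(230,195),"side":(258,275)}
for c in guess:
    ims[c]=bot.grab_frame(c);m=bot.camera_model(c)
    for s,l in((1,"flap_left"),(-1,"flap_right")):
        for d in bot.silhouettes(c,l):
            e=d["extent"];ctr=np.array([e[0]+e[2]/2,e[1]+e[3]/2])
            print(c,l,np.round(e),round(d["confidence"],2))
            if d["confidence"]>.5 and np.hypot(*(ctr-guess[c]))<35:
                 obs.append((m,s,up(d["pixels"])))
g=ray_z(bot.camera_model("top"),[233,195],90)[0];print(g)
best=min((minimize(iou_cost,[g[0],g[1],y],args=(obs,),method="Nelder-Mead",options=dict(initial_simplex=[[g[0],g[1],y],[g[0]+20,g[1],y],[g[0],g[1]+20,y],[g[0],g[1],y+.2]],maxiter=150)) for y in(-.3,0,.3)),key=lambda r:r.fun)
print(best.x,best.fun,len(obs),[iou_cost(best.x,[o]) for o in obs])
np.save("p.npy",best.x)
m=bot.camera_model("top");im=ims["top"];hsv=cv2.cvtColor(im,cv2.COLOR_RGB2HSV)
k=((hsv[:,:,0]<20)&(hsv[:,:,1]>100));k[:,:350]=0;k[:,402:]=0;k[:160]=0;k[225:]=0
cn=max(cv2.findContours(k.astype(np.uint8),0,1)[0],key=cv2.contourArea)
w=ray_z(m,cn[:,0,:],10);r=cv2.minAreaRect(w[:,:2].astype(np.float32));print("mat",r)
for b,uv in(("bottle",(327,157)),("jar",(312,246))): print(b,ray_z(m,uv,0)[0])
a=overlay(im,m,best.x,S=4)[600:960,720:1120]
b=overlay(ims["side"],bot.camera_model("side"),best.x,S=3)[640:1000,580:980]
cv2.imwrite("pics/fit.png",np.hstack([a,b]))
E
```

```text
top flap_left [197. 173.  27.  52.] 0.76
top flap_left [198. 272.  27.  42.] 0.66
top flap_left [199. 164.  69.  63.] 0.45
top flap_right [226. 178.  30.  50.] 0.89
top flap_right [216. 278.  29.  40.] 0.6
side flap_left [227. 244.  63.  65.] 0.98
side flap_left [341. 306.  48.  50.] 0.75
side flap_right [354. 285.  50.  54.] 0.77
side flap_right [250. 227.  59.  57.] 0.67
[596.90995246 221.48003784  90.        ]
[ 6.20050593e+02  2.27632627e+02 -8.42396535e-02] 0.10361396758292016 4 [np.float64(0.06593255962715894), np.float64(0.05822739799093257), np.float64(0.07514156285390716), np.float64(0.21515434985968196)]
mat ((623.7568359375, -162.7643585205078), (87.91584014892578, 87.3936996459961), 2.576436996459961)
bottle [731.70646489 -25.26601584   0.        ]
jar [475.53516448  17.11913143   0.        ]
```

View pics/fit.png

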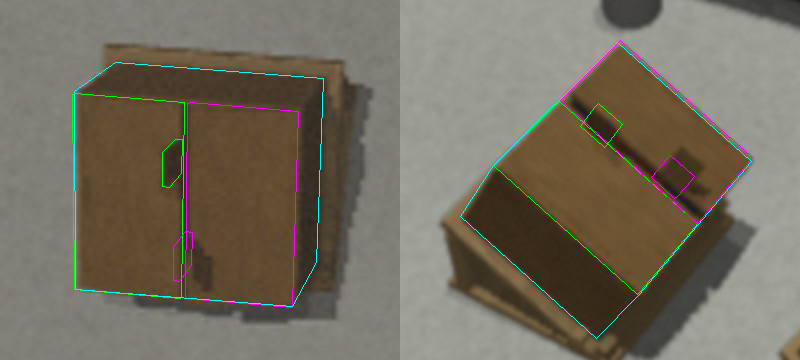

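The overlay matches the large carton: flaps closed, seam at crop (185,200), tabs beside the seam. Next, hover over it for a close wrist look and a refit.

```bash
cat >> h.py <<'E'
def quat(C,sgn):
    z=-C[:3,2];y=sgn*C[:3,0];return R.from_matrix(np.c_[np.cross(y,z),y,z]).as_quat()
E
python3 - <<'E'
from h import *
p=np.load("p.npy");C=C_of(p)
q0=np.array(bot.get_qpos())
hov=ap(C,[0,0,270])[0];res={}
for s in(1,-1):
    j=bot.inverse_kinematics(hov,quat(C,s));print(s,None if j is None else np.round(j,2))
    if j is not None: res[s]=np.abs(np.array(j)-q0).max()
s=min(res,key=res.get);np.save("s.npy",s)
bot.reach(hov,quat(C,s));print(s,bot.get_t())
m=bot.camera_model("wrist");im=bot.grab_frame("wrist");obs=[]
for sg,l in((1,"flap_left"),(-1,"flap_right")):
    for d in bot.silhouettes("wrist",l):
        print(l,np.round(d["extent"]),round(d["confidence"],2))
        c=ap(C,[0,sg*35,92]);e=d["extent"]
        if d["confidence"]>.5 and np.hypot(*(proj(m,c)[0]-[e[0]+e[2]/2,e[1]+e[3]/2]))<80: obs.append((m,sg,d["pixels"]))
r=minimize(lambda v:iou_cost(v[:3],obs,(v[3],v[4])),[*p,.05,.05],method="Nelder-Mead",options=dict(initial_simplex=np.array([*p,.05,.05])+np.r_[np.zeros((1,5)),np.diag([8,8,.06,.1,.1])],maxiter=400))
print(r.x,r.fun,len(obs),iou_cost(p,obs));np.save("p2.npy",r.x)
cv2.imwrite("pics/w1.png",overlay(im,m,r.x[:3],r.x[3:]))
E
```

```text
1 [ 0.3  -0.29 -0.92  1.92  0.13  1.   -0.78]
-1 [-0.99 -0.23  0.13  1.97  0.5   1.12  2.05]
1 4.5667
flap_left [264. 116. 108.  64.] 0.88
flap_left [ 30. 142. 104.  69.] 0.55
flap_right [262. 183. 113.  52.] 0.88
flap_right [ 28. 197. 108.  23.] 0.79
[ 6.21275529e+02  2.27054145e+02 -7.54947054e-02 -5.29644999e-02
  2.20404501e-01] 0.03862803545838961 2 0.07185391322593215
```

View pics/w1.png

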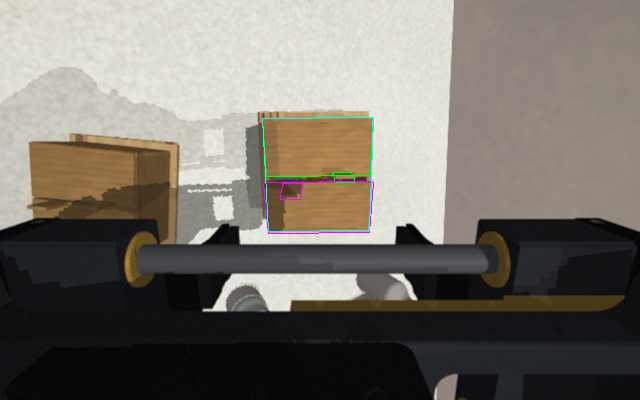

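The refit agrees to about 1 mm: carton top at (318,175), small carton at left (80,185). One close crop to check tabs and flap angles.

Run:
```python
from h import *
im=bot.grab_frame("wrist");a=cv2.resize(im[105:240,250:385,::-1],None,fx=4,fy=4,interpolation=cv2.INTER_CUBIC)
cv2.imwrite("pics/w1c.png",a)
```

```text
(no output)
```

View pics/w1c.png

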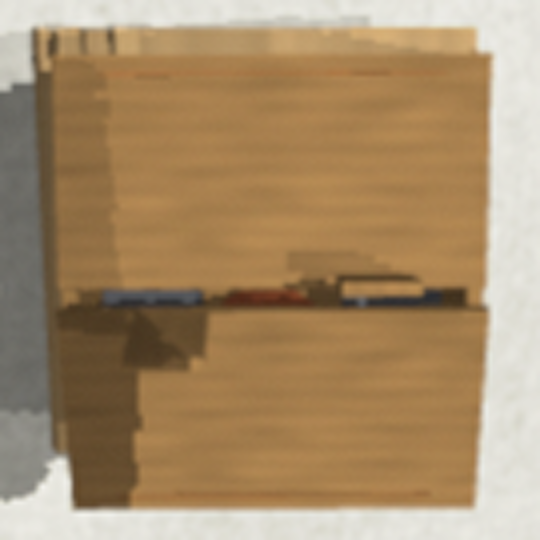

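Inside the gap a blue foam and a reddish piece show at crop (150–440,297). The left tab is at crop (380,288) and the right one at (165,340), both where the model puts them. Now I push the flaps open: fingertip on the tab's inner side along an arc, then against the inner face.

```bash
cat >> h.py <<'E'
P=np.array([620.7,227.3,-0.079])
def fold(sd,p=P,a1=1.25,a2=2.2):
    C=C_of(p);q=quat(C,int(np.load("s.npy")));x=sd*30
    W=lambda o,z:ap(C,[x,sd*(70+o),90+z])[0]
    def arc(a,t=22,back=0): return -68.5*np.cos(a)+t*np.sin(a)-9.5-back, 68.5*np.sin(a)+t*np.cos(a)
    o,z=arc(0,22,10)
    bot.reach(W(o,z+50),q); bot.move_linear(W(o,z),q,v=120)
    for a in np.linspace(.05,a1,7):
        bot.move_linear(W(*arc(a)),q,v=120);print(round(a,2),np.round(bot.get_ft_force(),1))
    bot.move_linear(W(-50,80),q,v=200);bot.move_linear(W(-50,28),q,v=200)
    bot.move_linear(W(28*np.tan(a2-np.pi/2)-9.5,28),q,v=120);print(np.round(bot.get_ft_force(),1))
    bot.move_linear(W(-40,40),q,v=250);bot.move_linear(W(-60,100),q,v=250)
    print("t",bot.get_t())
E
python3 - <<'E'
from h import *
bot.grip(0.0);fold(1)
cv2.imwrite("pics/l.png",np.hstack([cv2.resize(bot.grab_frame("side")[200:350,180:330,::-1],None,fx=2.6,fy=2.6),cv2.resize(bot.grab_frame("top")[140:290,160:310,::-1],None,fx=2.6,fy=2.6)]))
E
```

```text
0.05 [-0.5 -0.   0.1]
0.25 [ 1.   0.2 -0. ]
0.45 [ 1.  -0.   0.2]
0.65 [-0.1 -1.2 -0.2]
0.85 [ 0.2 -0.4 -0.3]
1.05 [-0.3 -0.2 -0.2]
1.25 [-0.  -0.6 -0.2]
[-0.3  0.2 -0.4]
t 11.425
```

View pics/l.png

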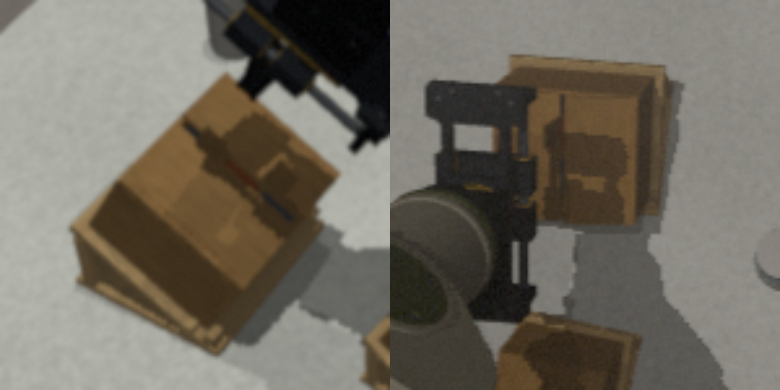

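The left flap still shows as closed (crop (170,180)), so the tip slid off the tab, as it tolerates little error. A firmer way is to grip the tab across its 22 mm width. It can then pivot between the pads about an axis parallel to the hinge, and I swing it up on an arc.

```bash
cat >> h.py <<'E'
def fold2(sd,p=P,a1=1.25,a2=2.2,t=28):
    C=C_of(p);q=quat(C,int(np.load("s.npy")));x=sd*30
    W=lambda o,z:ap(C,[x,sd*(70+o),90+z])[0]
    arc=lambda a:(-66.5*np.cos(a)+t*np.sin(a), 66.5*np.sin(a)+t*np.cos(a)-19)
    bot.grip(.55,8)
    o,z=arc(0);bot.reach(W(o,z+45),q); bot.move_linear(W(o,z),q,v=100)
    print("down",np.round(bot.get_ft_force(),1))
    bot.grip(0.0,8);w=bot.get_gripper_width();print("width mm",w*87)
    if not 17<w*87<27: return False
    for a in np.linspace(.15,a1,7):
        bot.move_linear(W(*arc(a)),q,v=120);print(round(a,2),np.round(bot.get_ft_force(),1),round(bot.get_gripper_width()*87,1))
    bot.grip(.55)
    o,z=arc(a1);bot.move_linear(W(o,z+60),q,v=200);bot.grip(0.0)
    bot.move_linear(W(-60,90),q,v=200);bot.move_linear(W(-60,28),q,v=200)
    bot.move_linear(W(28*np.tan(a2-np.pi/2)-9.5,28),q,v=120);print("push",np.round(bot.get_ft_force(),1))
    bot.move_linear(W(-50,40),q,v=250);bot.move_linear(W(-60,100),q,v=250)
    print("t",bot.get_t());return True
E
python3 - <<'E'
from h import *
fold2(1)
cv2.imwrite("pics/l2.png",np.hstack([cv2.resize(bot.grab_frame("side")[200:350,180:330,::-1],None,fx=2.6,fy=2.6),cv2.resize(bot.grab_frame("wrist")[:,:,::-1],(624,390))[:,100:500]]))
E
```

```text
down [0.3 0.5 0.3]
width mm 19.571190421499377
0.15 [-0.2 -0.   0.3] 3.6
0.33 [-0.3 -0.1 -0.8] 0.2
0.52 [0.  0.8 0.8] 0.6
0.7 [ 0.7 -0.7 -0.7] 0.7
0.88 [-0.2 -0.6  0.3] 0.5
1.07 [-0.   0.2 -0.2] 0.5
1.25 [ 0.2 -0.1  1. ] 0.7
push [-0.4 -0.1  0.3]
t 20.9167
```

View pics/l2.png

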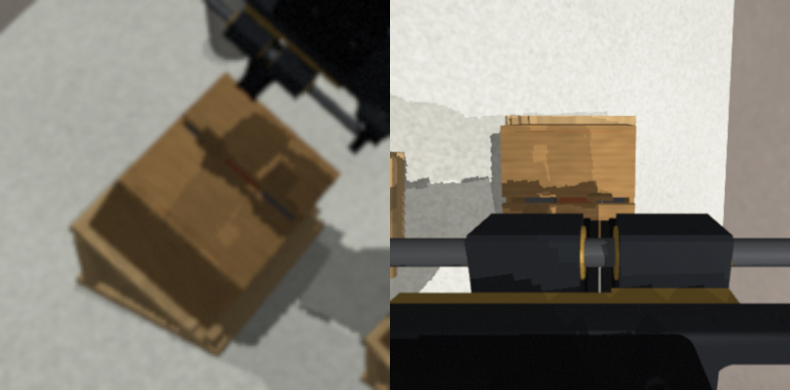

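The left flap is still closed (side crop (160,200)); the fingers stopped at 19.6 mm and then slipped off. I'll check where the fingertips really are relative to the tab before trying again.

Run:
```python
from h import *
t=np.array(bot.get_tcp_pos());C=C_of(P);print("tcp",t,"in C",np.round(np.linalg.inv(C)[:3]@np.r_[t,1],1),"Rz",R.from_quat(bot.get_eef_rot()).as_matrix().round(2).tolist(), C[:3,:3].round(2).tolist())
q=quat(C,1)
bot.reach(ap(C,[30,3.5,90+28+19])[0],q)   # tip above left tab
t=np.array(bot.get_tcp_pos());print(np.round(np.linalg.inv(C)[:3]@np.r_[t,1],1))
out=[]
for c in("side","top"):
    im=bot.grab_frame(c);m=bot.camera_model(c);S=6
    o=overlay(im,m,P,(0,0),S)
    u=proj(m,t)[0];cv2.drawMarker(o,tuple(int(v*S) for v in u),(0,0,255),0,14,1);print(c,u)
    x0,y0=int(u[0]*S)-195,int(u[1]*S)-225;out.append(o[y0:y0+450,x0:x0+390])
cv2.imwrite("pics/tip.png",np.hstack(out))
```

```text
tcp [552.5591066  242.71053251 223.80637962] in C [ 29.5  10.  189.4] Rz [[0.08, 0.86, 0.5], [1.0, -0.07, -0.04], [-0.0, 0.5, -0.87]] [[0.86, 0.08, -0.5], [-0.07, 1.0, 0.04], [0.5, 0.0, 0.87]]
[ 27.7   3.4 134.9]
side [265.01194018 250.24401838]
top [220.72766841 193.97455324]
```

View pics/tip.png

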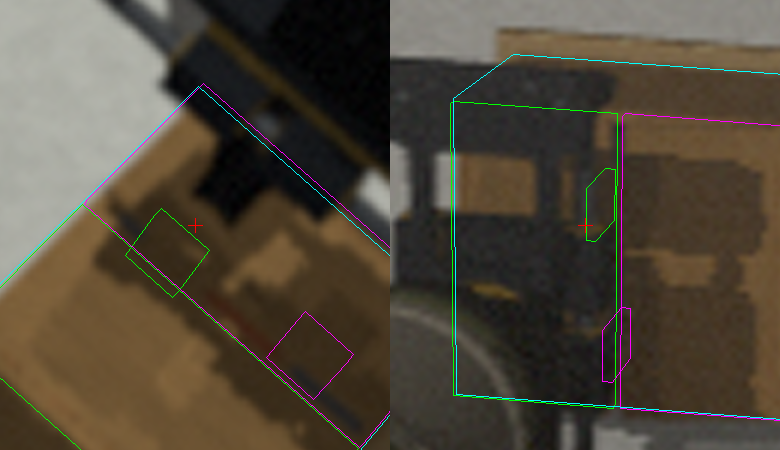

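The fingertip at side crop (217,208) appears about 10 mm short of the predicted mark (195,225). A quick touch on the closed flap will give the true height.

Run:
```python
from h import *
C=C_of(P);q=quat(C,1);Ci=np.linalg.inv(C)
W=lambda *v:ap(C,v)[0]
bot.move_linear(W(-5,30,112),q,v=250)
n=C[:3,2];f0=np.array(bot.get_ft_force())@n
for z in range(110,74,-4):
    bot.move_linear(W(-5,30,z),q,v=100);f=np.array(bot.get_ft_force())@n-f0
    t=np.array(bot.get_tcp_pos());print(z,np.round((Ci@np.r_[t,1])[:3],1),round(f,1))
    if f>4: break
bot.pause(.15);t=np.array(bot.get_tcp_pos());print(np.round((Ci@np.r_[t,1])[:3],1),np.array(bot.get_ft_force())@n-f0)
bot.move_linear(W(-5,30,125),q,v=250);print(bot.get_t())
```

```text
110 [ -3.6  29.5 110.5] -1.0
106 [ -4.9  29.6 105.8] -0.9
102 [ -5.2  29.9 101.7] -0.8
98 [-5.2 29.9 97.7] -1.7
94 [-5.2 29.9 93.7] -1.4
90 [-5.2 29.9 89.7] -0.7
86 [-5.2 29.9 85.7] -1.4
82 [-5.2 29.9 81.7] -1.4
78 [-5.2 29.9 77.7] -1.2
[-5.  30.1 78. ] -1.8230349291509786
24.5333
```

Run:
```python
from h import *
m=bot.camera_model("side");mt=bot.camera_model("top")
for dz in(0,10,20,30): print(dz,proj(m,[248.5,-573.5,190.3+dz])[0],proj(mt,[248.5,-573.5,190.3+dz])[0])
im=cv2.imread("pics/side0.png");g=im.max(2)
for r in range(66,106,2): print(r,''.join('#' if v<40 else '.' for v in g[r,495:555]))
C=C_of(P);t=np.array(bot.get_tcp_pos());ax=-C[:3,2];print(np.round(np.linalg.inv(C)[:3]@np.r_[t,1],1))
im=bot.grab_frame("side").max(2)
for off in(-10,0,10):
    s=np.arange(-60,40,4);u=np.round(proj(m,t+s[:,None]*ax+off*C[:3,0])).astype(int);print(off,list(zip(s.tolist(),im[u[:,1],u[:,0]].tolist())))
```

```text
0 [512.27619778  98.81497753] [577.83050151 336.0398926 ]
10 [513.02513833  95.66636848] [580.35001565 336.29182315]
20 [513.78065087  92.49013026] [582.91941751 336.54874206]
30 [514.54282227  89.2858976 ] [585.54020361 336.81079896]
66 ...............######################################.......
68 ...............######################################.......
70 ..............#######################################.......
72 ..............######################################........
74 ..............#####################################.........
76 .............#####################################..........
78 .............#####################################..........
80 ............#####################################...........
82 .............########..############.........................
84 .......................###########..........................
86 .......................##########...........................
88 ......................##########............................
90 ......................##########............................
92 .....................#########
[... 525 characters left out ...]
42), (-28, 40), (-24, 20), (-20, 42), (-16, 46), (-12, 52), (-8, 62), (-4, 58), (0, 58), (4, 57), (8, 58), (12, 60), (16, 60), (20, 56), (24, 55), (28, 57), (32, 57), (36, 57)]
0 [(-60, 33), (-56, 10), (-52, 15), (-48, 8), (-44, 10), (-40, 11), (-36, 12), (-32, 14), (-28, 7), (-24, 9), (-20, 14), (-16, 38), (-12, 56), (-8, 56), (-4, 61), (0, 60), (4, 62), (8, 61), (12, 61), (16, 60), (20, 57), (24, 56), (28, 56), (32, 56), (36, 58)]
10 [(-60, 17), (-56, 11), (-52, 14), (-48, 14), (-44, 31), (-40, 64), (-36, 56), (-32, 56), (-28, 53), (-24, 49), (-20, 60), (-16, 69), (-12, 58), (-8, 57), (-4, 59), (0, 62), (4, 62), (8, 60), (12, 62), (16, 59), (20, 59), (24, 58), (28, 58), (32, 58), (36, 58)]
```

Run:
```python
from h import *
C=C_of(P);q=quat(C,1);m=bot.camera_model("side");pan=[]
for g in(0.0,.9):
    bot.grip(g);t=np.array(bot.get_tcp_pos());im=bot.grab_frame("side");S=6
    print(g,bot.get_gripper_width(),R.from_quat(bot.get_eef_rot()).as_matrix()[:,2].round(2))
    o=cv2.resize(im[:,:,::-1],None,fx=S,fy=S,interpolation=cv2.INTER_CUBIC);o=np.clip(o.astype(int)*2,0,255).astype(np.uint8)
    def L(a,b,c): cv2.line(o,*[tuple(int(v*S) for v in proj(m,x)[0]) for x in(a,b)],c,1)
    L(t,t+60*C[:3,2],(0,0,255));L(t-43*C[:3,0],t+43*C[:3,0],(0,255,0));L(t-20*C[:3,1],t+20*C[:3,1],(255,0,0))
    u=proj(m,t)[0]*S;pan.append(o[int(u[1])-300:int(u[1])+200,int(u[0])-150:int(u[0])+250])
cv2.imwrite("pics/oc.png",np.hstack(pan));print(bot.get_t())
```

```text
0.0 0.003487614622147961 [ 0.5  -0.04 -0.87]
0.9 0.9007443026271867 [ 0.5  -0.04 -0.87]
26.3083
```

View pics/oc.png

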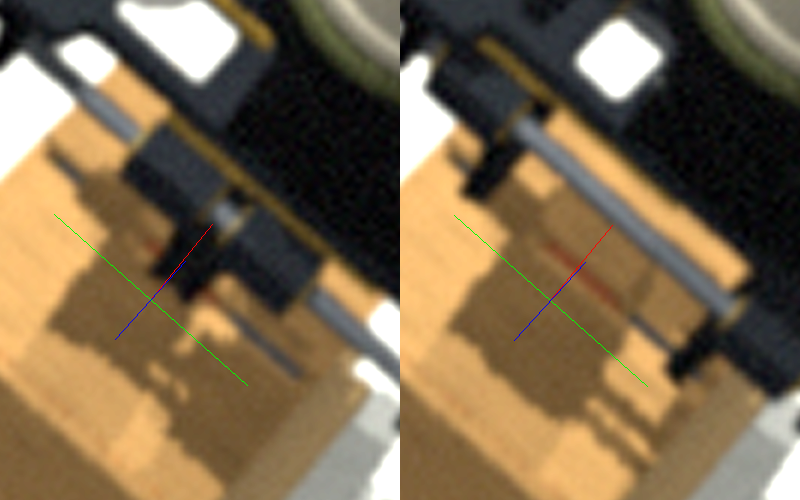

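The fingers' true ends (right panel (475,190) and (685,370)) lie off the reported TCP line (455,215)–(647,385). I'll compare the wrist view, where the finger ends showed near (225,240) and (410,240), against the reported TCP.

Run:
```python
from h import *
t=np.array(bot.get_tcp_pos());Rm=R.from_quat(bot.get_eef_rot()).as_matrix();m=bot.camera_model("wrist")
M=np.array(m["camera_from_world"]);cam=-M[:3,:3].T@M[:3,3]
print("cam in tool",Rm.T@(cam-t),"cam z in tool",(Rm.T@M[2,:3]).round(2),"K",np.array(m["camera_matrix"]).round(0).tolist())
for y in(-46,46):
  for z in(-40,-20,0): print(y,z,proj(m,t+Rm@[0,y,z])[0].round(0))
im=bot.grab_frame("wrist").max(2)
for r in range(200,320,6): print(r,''.join('#' if v<45 else '.' for v in im[r,150:490:4]))
for c in("side","top"):
  print(c,proj(bot.camera_model(c),[t+Rm@[0,y,z] for y in(-46,46) for z in(0,-20,-40)]).round(1).tolist())
for l in("flap_left","flap_right","flap_left_tab","flap_right_tab"):
  print(l,[(np.round(d["extent"]).tolist(),round(d["confidence"],2)) for d in bot.look_for("wrist",l)])
print(bot.get_t())
```

```text
cam in tool [  65.9678605     0.41811795 -192.75612405] cam z in tool [-0.24 -0.    0.97] K [[309.0, 0.0, 317.0], [0.0, 309.0, 198.0], [0.0, 0.0, 1.0]]
-46 -40 [230. 249.]
-46 -20 [240. 235.]
-46 0 [247. 224.]
46 -40 [403. 249.]
46 -20 [394. 235.]
46 0 [387. 224.]
200 .....................................................................................
206 .....................................................................................
212 .....................................................................................
218 .....................................................................................
224 ######...............#.........................................#...............######
230 ######.............######...................................#####..............######
236 .....#............#######...................................######..................#
242 ................#########...................................########..........#......
248 ................................................................................##...
254 .....................
[... 677 characters left out ...]
################.
302 ###################..................................................................
308 ################.....................................................................
314 #####################################################################################
side [[285.0, 286.7], [288.6, 282.9], [292.3, 278.9], [250.6, 256.2], [253.6, 251.9], [256.8, 247.5]]
top [[211.0, 222.6], [208.7, 225.3], [206.5, 228.0], [210.9, 186.8], [208.6, 188.9], [206.3, 191.1]]
flap_left [([238.0, 158.0, 172.0, 88.0], 0.67)]
flap_right [([241.0, 272.0, 165.0, 38.0], 0.78)]
flap_left_tab [([237.0, 157.0, 177.0, 89.0], 0.86)]
flap_right_tab [([242.0, 273.0, 163.0, 40.0], 0.93)]
26.5583
```

Run:
```python
from h import *
bot.grab_frame("wrist");m=bot.camera_model("wrist");C=C_of(P);obs=[]
for sg,l in((1,"flap_left"),(-1,"flap_right")):
    print(l,hb:=proj(m,ap(C,flap_pts(sg)[0])).round(0)[[0,1,2,3,4,5,6,7]].tolist())
for d in bot.silhouettes("wrist","flap_left")[:1]: mask=d["pixels"];print(np.round(d["extent"]))
# visible edges of flap_left: fit C-offset (dx,dy,dz), angle with rows<220 only
def cost(v):
    D=C@T(R.identity(),v[:3]); h=hullmask(m,[ap(D,q) for q in flap_pts(1,v[3])])>0
    a,b=h[:222],mask[:222];return 1-(a&b).sum()/(a|b).sum()
for z0 in(0,-20):
    r=minimize(cost,[0,0,z0,0],method="Nelder-Mead",options=dict(initial_simplex=np.array([0,0,z0,0])+np.r_[np.zeros((1,4)),np.diag([8,8,-15,.1])],maxiter=300));print(r.x.round(2),r.fun,cost([0,0,0,0]))
```

```text
flap_left [[242.0, 244.0], [241.0, 246.0], [237.0, 157.0], [235.0, 158.0], [404.0, 244.0], [406.0, 246.0], [411.0, 157.0], [412.0, 158.0]]
flap_right [[247.0, 323.0], [246.0, 326.0], [243.0, 248.0], [241.0, 250.0], [399.0, 323.0], [400.0, 326.0], [404.0, 248.0], [406.0, 250.0]]
[239. 154. 173.  89.]
[ 0.29 -1.31 -3.02  0.16] 0.0040156977274801164 0.02713594841483069
[ 0.26 -1.88 -4.17  0.19] 0.004566210045662156 0.02713594841483069
```

Carton pose holds (within 3 mm), but the finger ends in the wrist view sit about 19 mm behind the reported TCP. A short touch will settle it.

Run:
```python
from h import *
print("hold",bot.hold_point_z)
C=C_of(P);q=quat(C,1);W=lambda *v:ap(C,v)[0];n=C[:3,2]
bot.grip(0.0);bot.move_linear(W(-5,30,82),q,v=250)
f0=np.array(bot.get_ft_force())@n
for z in range(79,58,-3):
    bot.move_linear(W(-5,30,z),q,v=100);f=np.array(bot.get_ft_force())@n-f0
    t=np.array(bot.get_tcp_pos());print(z,np.round((np.linalg.inv(C)@np.r_[t,1])[:3],1),round(f,1))
    if f>4: break
bot.move_linear(W(-5,30,110),q,v=250);print(bot.get_t())
```

```text
hold 18.700000000000003
79 [-4.5 30.4 79.8] 0.8
76 [-4.9 29.9 76.1] 0.1
73 [-5.2 29.9 72.8] 0.1
70 [-5.1 29.9 69.8] -0.6
67 [-5.1 29.9 66.8] 0.4
64 [-5.2 29.9 63.8] 0.6
61 [-4.8 30.4 61.7] 16.2
30.5
```

Contact came at reported z≈63 against a flap face at 94, so the real finger ends lie about 30 mm behind the reported TCP. That explains both misses. I redo the tab grip with this correction.

```bash
cat >> h.py <<'E'
SH=31.
def fold3(sd,p=P,a1=1.25,a2=2.2,t=22):
    C=C_of(p);q=quat(C,int(np.load("s.npy")));x=sd*30
    W=lambda o,z:ap(C,[x,sd*(70+o),90+z-SH])[0]      # z = real tip height over hinge plane
    arc=lambda a:(-66.5*np.cos(a)+t*np.sin(a), 66.5*np.sin(a)+t*np.cos(a)-13)
    bot.grip(.5,10)
    o,z=arc(0);bot.move_linear(W(o,z+40),q,v=300); bot.move_linear(W(o,z),q,v=120)
    bot.grip(0.0,10);w=bot.get_gripper_width();print("width mm",w*87)
    if not 17<w*87<27: return False
    for a in np.linspace(.2,a1,5):
        bot.move_linear(W(*arc(a)),q,v=150);print(round(a,2),np.round(bot.get_ft_force(),1),round(bot.get_gripper_width()*87,1))
    if bot.get_gripper_width()*87<15: print("slipped",bot.get_t());return False
    bot.grip(.4)
    o,z=arc(a1);bot.move_linear(W(o,z+45),q,v=300);bot.move_linear(W(-60,80),q,v=300)
    bot.move_linear(W(-50,35),q,v=300)
    bot.move_linear(W(35*np.tan(a2-np.pi/2)-9.5,35),q,v=200);print("push",np.round(bot.get_ft_force(),1))
    bot.move_linear(W(-50,65),q,v=300)
    print("t",bot.get_t());return True
E
python3 - <<'E'
from h import *
ok=fold3(1)
for c in("side","wrist"):
    im=bot.grab_frame(c);cv2.imwrite(f"pics/f_{c}.png",im[:,:,::-1])
    for l in("flap_left","flap_right","juglet","weight"): print(c,l,[(np.round(d["extent"]).tolist(),round(d["confidence"],2)) for d in bot.look_for(c,l)])
E
```

```text
width mm 21.742014284899266
0.2 [-0.7 -2.6  3.4] 21.6
0.46 [-0.2 -2.2  4.8] 22.0
0.73 [-2.3 -2.7  7.4] 21.7
0.99 [-1.  -0.5  6.4] 22.0
1.25 [2.9 0.  2.6] 21.8
push [-0.1 -0.  -0. ]
t 36.625
side flap_left [([214.0, 267.0, 58.0, 53.0], 0.82), ([339.0, 304.0, 52.0, 55.0], 0.63)]
side flap_right [([355.0, 287.0, 50.0, 52.0], 0.76), ([251.0, 234.0, 49.0, 53.0], 0.63)]
side juglet [([245.0, 273.0, 22.0, 23.0], 0.6)]
side weight []
wrist flap_left [([144.0, 27.0, 236.0, 120.0], 0.6)]
wrist flap_right []
wrist juglet [([262.0, 158.0, 45.0, 59.0], 0.88)]
wrist weight []
```

The tab held at 22 mm, the left flap is up and back, and the juglet is seen in the left cell (wrist (284,188)). Now the right flap.

Run:
```python
from h import *
ok=fold3(-1)
C=C_of(P);bot.move_linear(ap(C,[0,0,175])[0],quat(C,1),v=300)
from scipy.optimize import minimize_scalar
for c in("side","top","wrist"):
    im=bot.grab_frame(c);m=bot.camera_model(c);cv2.imwrite(f"pics/g_{c}.png",im[:,:,::-1])
    for s,l in((1,"flap_left"),(-1,"flap_right")):
        for d in bot.silhouettes(c,l)[:3]:
            f=lambda a:iou_cost(P,[(m,s,d["pixels"])],(a,a));aa=np.arange(0,2.45,.05);k=min(aa,key=f)
            if f(k)<.6: print(c,l,np.round(d["extent"]),round(d["confidence"],2),"angle",round(k,2),round(f(k),2))
    for l in("juglet","weight"):
        for d in bot.look_for(c,l)[:2]: print(c,l,np.round(d["extent"]),round(d["confidence"],2),"pred L/R",proj(m,ap(C,[[0,33.5,45],[0,-33.5,30]])).round(0).tolist())
print(bot.get_t())
im=bot.grab_frame("side")[195:345,180:330,::-1];w=bot.grab_frame("wrist")[60:310,200:450,::-1]
cv2.imwrite("pics/both.png",np.hstack([cv2.resize(im,(390,390)),cv2.resize(w,(390,390))]))
```

```text
width mm 21.64274051670163
0.2 [-0.6  1.9  1.8] 21.8
0.46 [-1.7  2.3  4.4] 21.9
0.73 [-5.   3.4  6.7] 22.1
0.99 [-5.7  1.7  7. ] 21.6
1.25 [-4.2 -0.4  7.4] 21.8
push [0.6 0.8 0.5]
t 43.2667
side flap_left [212. 271.  57.  44.] 0.95 angle 2.3 0.12
side flap_right [267. 220.  59.  51.] 0.65 angle 1.35 0.5
side juglet [244. 271.  23.  26.] 0.81 pred L/R [[253.0, 286.0], [269.0, 269.0]]
side juglet [217. 270.  57.  47.] 0.66 pred L/R [[253.0, 286.0], [269.0, 269.0]]
side weight [266. 261.  15.  18.] 0.72 pred L/R [[253.0, 286.0], [269.0, 269.0]]
side weight [214. 270.  55.  48.] 0.17 pred L/R [[253.0, 286.0], [269.0, 269.0]]
top flap_left [170. 172.  30.  56.] 0.8 angle 2.3 0.52
top flap_right [253. 182.  30.  50.] 0.93 angle 2.2 0.09
top juglet [219. 184.  10.  17.] 0.43 pred L/R [[218.0, 194.0], [244.0, 194.0]]
top juglet [296. 224.  26.  30.] 0.24 pred L/R [[218.0, 194.0], [244.0, 194.0]]
top weight [240. 185.  11.  19.] 0.56 pred L/R [[218.0, 194.0], [244.0, 194.0]]
top weight [339. 136. 112.  85.] 0.54 pred L/R [[218.0, 194.0], [244.0, 194.0]]
wrist flap_left [227.  15. 185. 104.] 0.95 angle 2.25 0.04
wrist flap_left [226.  17. 185. 287.] 0.38 angle 2.3 0.56
wrist juglet [298. 131.  40.  49.] 0.6 pred L/R [[317.0, 153.0], [317.0, 211.0]]
wrist weight [299. 196.  36.  36.] 0.66 pred L/R [[317.0, 153.0], [317.0, 211.0]]
44.425
```

View pics/both.png

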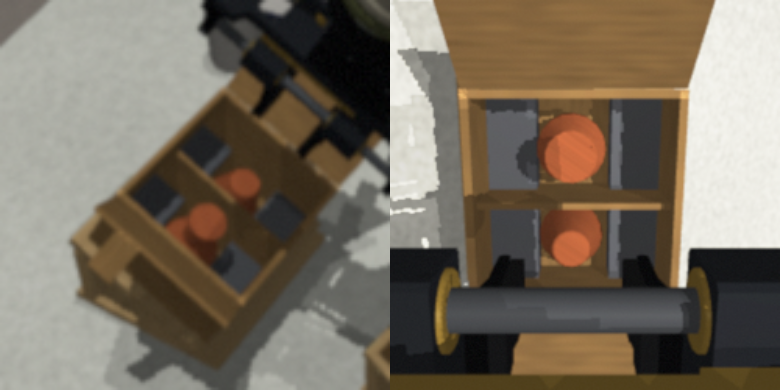

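Both flaps lie back at about 2.2 rad. The juglet is in the left (upper) cell at wrist crop (575,155), and the low cone with the wide base at (570,240) stays in the right cell. In the side view the juglet is the tall one at (205,225). Cross-checking the network's labels against the model positions: juglet left, weight right. Grasp now.

Run:
```python
from h import *
C=C_of(P);q=quat(C,1);m=bot.camera_model("wrist")
print("lip pred",proj(m,ap(C,[[0,33.5,82],[0,28.5,82]])).round(1).tolist(),"seen ~318.6,159")
W=lambda *v:ap(C,v)[0];n=C[:3,2]
y=33.5
bot.grip(.68,25)
bot.move_linear(W(0,y,75),q,v=300)
bot.move_linear(W(0,y,44),q,v=150);f0=np.array(bot.get_ft_force());zc=44
for z in(38,33,29):
    bot.move_linear(W(0,y,z),q,v=100);f=(np.array(bot.get_ft_force())-f0)@n;zc=z
    if f>4: print("touch",z,f);break
bot.grip(0.0,25);w=bot.get_gripper_width()*87;print("width",w,"force",bot.get_grip_force(),"zc",zc,bot.get_t())
if w>20:
    bot.move_linear(W(0,y,zc+20),q,v=100);bot.move_linear(W(0,y,zc+115),q,v=250)
    print("after lift",bot.get_gripper_width()*87,np.round(bot.get_ft_force(),1),bot.get_t())
    q0=np.array(bot.get_qpos());best=[]
    for a in np.arange(-np.pi,np.pi,np.pi/12):
        yv=np.array([np.cos(a),np.sin(a),0]);z=np.array([0,0,-1.]);qq=R.from_matrix(np.c_[np.cross(yv,z),yv,z]).as_quat()
        j=bot.inverse_kinematics([623.8,-162.8,200],qq);k=bot.inverse_kinematics([623.8,-162.8,40],qq)
        if j is not None and k is not None: best.append((np.abs(np.array(j)-q0).max(),a,np.round(j,2).tolist()))
    for b in sorted(best)[:3]: print(b)
    print(q0.round(2))
np.save("zc.npy",zc)
```

```text
lip pred [[317.1, 157.3], [317.1, 162.7]] seen ~318.6,159
width 27.30976087264538 force 25.000298939721688 zc 29 48.2583
after lift 28.0495723150051 [-0.2 -0.  -1.4] 49.1417
(np.float64(0.5978862734096728), np.float64(-0.5235987755982974), [0.97, 0.67, -1.24, 1.34, 0.63, 1.55, -0.73])
(np.float64(0.630889103336125), np.float64(-1.308996938995746), [1.0, 0.72, -1.32, 1.34, 0.7, 1.58, -1.55])
(np.float64(0.6352890303253673), np.float64(-1.0471975511965965), [1.0, 0.73, -1.33, 1.34, 0.71, 1.59, -1.29])
[ 0.51  0.21 -1.35  1.93  0.77  0.95 -1.28]
```

Held (28 mm, ~1.4 N extra). Carry it over the mat, then check the tilt before lowering.

```bash
cat > goal.py <<'E'
from h import *
a=-np.pi/6;yv=np.array([np.cos(a),np.sin(a),0]);z=np.array([0,0,-1.])
QD=R.from_matrix(np.c_[np.cross(yv,z),yv,z]).as_quat();MAT=np.array([623.8,-162.8])
E
python3 - <<'E'
from goal import *
t=np.array(bot.get_tcp_pos());bot.move_linear(t+[0,0,45],v=250)
bot.reach([*MAT,200],QD);bot.move_linear([*MAT,95],QD,v=200)
print(bot.get_t(),np.round(bot.get_tcp_pos(),1),bot.get_gripper_width()*87)
t=np.array(bot.get_tcp_pos());o=[]
for c in("side","top"):
    im=bot.grab_frame(c);m=bot.camera_model(c)
    for d in bot.silhouettes(c,"juglet")[:3]:
        e=d["extent"];ys,xs=np.nonzero(d["pixels"]);print(c,np.round(e),round(d["confidence"],2),"centroid",xs.mean().round(1),ys.mean().round(1),
          "PCA",np.linalg.eigh(np.cov(np.c_[xs,ys].T))[1][:,1].round(2))
    f=t-[0,0,24];print("pred foot,mid,top",proj(m,[f,f+[0,0,25],f+[0,0,77]]).round(1).tolist(), proj(m,[f-[24,0,0],f+[24,0,0],f-[0,24,0],f+[0,24,0]]).round(0).tolist())
    cv2.imwrite(f"pics/c_{c}.png",im[:,:,::-1])
m=bot.camera_model("side");u=proj(m,t)[0].astype(int);im=cv2.imread("pics/c_side.png")
E
```

```text
51.7667 [ 624.5 -162.2   96.4] 27.857321062347975
side [326. 153.  19.  31.] 0.8 centroid 331.8 170.8 PCA [0.24 0.97]
side [214. 204. 115. 126.] 0.15 centroid 270.5 266.0 PCA [-0.69  0.73]
pred foot,mid,top [[330.8, 177.2], [330.7, 169.7], [330.5, 153.7]] [[339.0, 179.0], [323.0, 175.0], [335.0, 172.0], [327.0, 182.0]]
top [169. 170. 112.  64.] 0.7 centroid 221.5 197.8 PCA [-1.   -0.09]
pred foot,mid,top [[379.1, 186.3], [380.3, 183.7], [383.0, 178.0]] [[379.0, 195.0], [379.0, 178.0], [388.0, 186.0], [370.0, 186.0]]
```

Run:
```python
import cv2,numpy as np
im=cv2.imread("pics/c_side.png");h=cv2.cvtColor(im,cv2.COLOR_BGR2HSV)
for r in range(140,212):
    print(r,''.join('R' if (h[r,c,0]<9 or h[r,c,0]>172) and h[r,c,1]>110 and h[r,c,2]>40 else 'm' if h[r,c,0]<22 and h[r,c,1]>110 and h[r,c,2]>60 else '#' if h[r,c,2]<40 else '.' for c in range(305,365)))
```

```text
140 .................#########################################..
141 .................##########################################.
142 .................#########################################..
143 .................###################.###.################...
144 .................########....############################...
145 .................#######.mm..############################...
146 .................#######.m...############################...
147 .................#######......###########################...
148 ..................######..##...##########################...
149 ..................###########.##########################....
150 ..................####################################......
151 ..................##################################........
152 ..................######.R#########################.........
153 ..................####....######################.##.........
154 ...................##..mm.####################..............
155 ...................##..mm.##################................
156 ...................###R.mR###############...............
[... 2879 characters left out ...]
mmmmmmmmmmmmmmmmm..mm..................#..........
202 .......mmmmmmmmmmmmmmmmmmmmm.mmm................##..........
203 ...........mmmmmmmmmmmmmmmmmmmmmm...............#...........
204 ..............mmmmmmmmmmmmmmmmmmm...mmm........#............
205 ..................mmmmmmmmmmmm......mmm.......##............
206 .....................mmmmmmmmmm...............#.............
207 .........................mmmmmmm.............##.............
208 ............................mmmmm............#..............
209 .......##...................................#...............
210 ............#...............................#...............
211 ..............##...........................#................
```

The juglet hangs upright with its foot where predicted (belly columns 324–340, bottom at row 182). Lower with force steps and release.

Run:
```python
from goal import *
bot.move_linear([*MAT,44],QD,v=100);bot.pause(.2)
f0=np.mean([bot.get_ft_force()[2] for _ in range(5)])
z=44
while z>26:
    z-=1.5;bot.move_linear([*MAT,z],QD,v=25);f=bot.get_ft_force()[2]-f0
    if z<39:print(z,round(bot.get_tcp_pos()[2],1),round(f,2))
    if f>2: break
bot.pause(.2);print("t",bot.get_t())
bot.grip(.68,10);bot.pause(.2)
bot.move_linear([*MAT,z+60],QD,v=120);bot.move_linear([*MAT,z+170],QD,v=250);bot.pause(.3)
print(bot.get_t())
for c in("side","top"):
    im=bot.grab_frame(c);m=bot.camera_model(c);cv2.imwrite(f"pics/e_{c}.png",im[:,:,::-1])
    f=np.array([*MAT,10.]);print(c,"pred",proj(m,[f,f+[0,0,25],f+[0,0,77]]).round(1).tolist())
    for l in("juglet","weight","flap_left","flap_right","brush"):
        print(l,[(np.round(d["extent"]).tolist(),round(d["confidence"],2)) for d in bot.look_for(c,l)])
im=cv2.imread("pics/e_side.png");h=cv2.cvtColor(im,cv2.COLOR_BGR2HSV)
for r in range(160,214,2):
    print(r,''.join('R' if (h[r,c,0]<9 or h[r,c,0]>172) and h[r,c,1]>110 and h[r,c,2]>40 else 'm' if h[r,c,0]<22 and h[r,c,1]>110 and h[r,c,2]>60 else '#' if h[r,c,2]<40 else '.' for c in range(305,365)))
```

```text
38.0 37.9 1.03
36.5 36.4 0.65
35.0 34.9 0.95
33.5 34.2 6.42
t 54.775
57.3417
side pred [[331.4, 195.0], [331.3, 187.9], [331.1, 172.8]]
juglet [([325.0, 172.0, 18.0, 27.0], 0.84), ([257.0, 175.0, 24.0, 50.0], 0.31)]
weight [([262.0, 256.0, 19.0, 19.0], 0.53)]
flap_left [([338.0, 304.0, 51.0, 56.0], 0.58), ([260.0, 261.0, 20.0, 16.0], 0.58)]
flap_right [([265.0, 205.0, 65.0, 62.0], 0.87), ([354.0, 289.0, 52.0, 50.0], 0.57)]
brush [([308.0, 162.0, 58.0, 17.0], 0.74)]
top pred [[376.6, 192.4], [377.7, 190.1], [380.1, 185.0]]
juglet [([370.0, 191.0, 14.0, 10.0], 0.51)]
weight [([237.0, 185.0, 16.0, 17.0], 0.69)]
flap_left [([166.0, 171.0, 34.0, 54.0], 0.78), ([198.0, 274.0, 24.0, 38.0], 0.55)]
flap_right [([252.0, 181.0, 31.0, 49.0], 0.72)]
brush [([316.0, 128.0, 19.0, 34.0], 0.48), ([168.0, 162.0, 113.0, 69.0], 0.16)]
160 ............................................................
162 ............................................................
164 ............................................................
166 ............................................................
168 ......#.#
[... 781 characters left out ...]
....mmmmmmmmmmmmmmmmmmm....mmmmmmmmmm........#....
194 ............mmmmmmmmm.mmmmmm..mm....mmmmmmmmmm........#.....
196 ...........mmmmmmmmmm.RmRmm.....m...mmmmmmmmm.......#.......
198 .........mmmmmmmmmmmmmm.RRRR..R........mmm.........#........
200 ........mmmmmmmmmmmmmmmmmmmmmm....................#.........
202 .......mmmmmmmmmmmmmmmmmmmmmmmm.................##..........
204 ..............mmmmmmmmmmmmmmmmmmm...mmm........#............
206 .....................mmmmmmmmmmmmmmmmm........#.............
208 ............................mmmmmmmmm........#..............
210 ............................................#...............
212 ..................##......................#.................
```

The juglet stands upright on the mat: lip at row 172 and foot at about row 199, both as predicted. It has mat showing on all sides, and the gripper is clear. The flaps are back, and the weight and brush are in place.

```bash
python3 -c "
from bench import bot
print(bot.sign_off())"
```

```text
the job is handed in; nothing more can be done
None
```

I handed the job in at about 57 s. By the last pictures both flaps are folded back (about 2.2 rad), the juglet stands upright on the cork mat and is let go, and nothing else was moved on purpose (no before-and-after check of the bottle and jar).

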